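# Pin the compost caddy's pedal back on

### The job

Put the pedal back on the compost caddy: take the tapered steel pin out of the egg mould and drive it tip first down through the hole in the pedal tongue and the hidden hole in the lug beneath it, so that it draws the two into line and stands upright, fully home, with its shoulder flush on the tongue, then let go. The holes are about a centimetre out of line, in no known direction, so feel your way and never force the pin (stay under 40 N); leave everything else where it is.

Things in the scene. Friction and masses are not known exactly. Their poses are not given: they have to be found in the camera images.
- pin: tapered steel pin, 180 g, one piece, hanging upright by its shoulder in the 25 mm middle hole of one egg mould. Origin at its tip (bottom), z up along the pin. From the tip up: 5 mm across at the tip, cone widening evenly to 20 mm at 30 mm, straight 20 mm shank to 52 mm, flat shoulder there, then a round knob head 30 mm across from 52 to 84 mm
- pin_mid (a point): the pin's centre, half-way up, 42 mm above its tip (10 mm under the shoulder)
- pin_head (a point): the centre of the pin's head, the place to grip, 68 mm above the tip and 16 mm above the shoulder
- pin_tip (a point): the pin's tip, centre of its bottom end; 52 mm under the tongue's top face when the pin is home. The shank has 1 mm of play all round in the tongue's hole and in the lug's hole; once the tip is in the lug's hole, the cone, pressed down, bears on its edge and is pushed sideways towards that hole's centre: follow that side force by feel
- tongue_hole (a point): centre of the 22 mm hole in the pedal tongue at its top face, 62 mm above the bench; z up, -x outward to the pedal pad. The tongue is a level polished steel strip 50 mm wide, 8 mm thick, that can be pushed level 11 mm or more any way against about 5 N of friction per direction. A rubber pad 64 mm wide, 4 mm prouder, begins 58 mm outward. Seated, the pin's shoulder rests here
- caddy: stainless compost caddy fixed to the bench, 196 mm wide, 213 mm tall; origin under its centre, -x towards the pedal. Its rigid lug lies 1 mm under the tongue: a round flange 68 mm wide, 10 mm thick, top 53 mm above the bench, open below, 22 mm hole in its middle. That hole is not reported: 8 to 12 mm off the tongue's hole in any level direction, so a tip lowered at the tongue hole's centre meets solid metal
- mould_a: a grey silicone egg mould, 160 x 70 x 60 mm, stuck to the bench, two 45 mm cups along its x axis and a 25 mm hole in the middle, 56 mm deep; origin at the centre of its underside; the pin hangs in this one's middle hole
- mould_b: the other egg mould, the same, empty, fixed as well
- bento: open bento tray 160 x 220 x 50 mm, origin under its centre; not to be moved
- container: glass container with locking lid, 128 x 178 x 73 mm, origin under its centre; not to be moved
- board: timber serving board 190 x 260 x 18 mm with a stub handle on its +y end, origin under its centre; not to be moved
- spoon: wooden spoon 170 mm long, lying along its x axis; not to be moved
- mug: mug, 80 mm across, 90 mm high, handle on its +y side, origin under its centre; not to be moved
- jar: closed jar, 60 mm across, 80 mm high, origin under its centre; not to be moved

How it is judged:
On the way, in this order (a step that is already met when the one before it is completed fails the run):
1. the pin is lifted clear of the egg mould, upright (distance of pin from where it was at the start of the episode above 0.05 m and height (world z) of pin_tip above 0.064 m and angle between pin's own z axis and vertical below 0.5 rad), for 0.1 s.
2. the pin's cone has entered the tongue's hole (z of pin_tip in the frame of tongue_hole below -0.006 m and horizontal distance between pin_tip and tongue_hole below 0.009 m), for 0.1 s.
At the end, for the whole second after the job is handed in: The pin stands through tongue and lug: tip 50 to 55 mm under the tongue's top face (shoulder within 2 mm of it), tip within 4 mm of the tongue hole's axis, pin within 0.06 rad of upright, at rest and released (z of pin_tip in the frame of tongue_hole between -0.055 and -0.05 m and horizontal distance between pin_tip and tongue_hole below 0.004 m and angle between pin's own z axis and vertical below 0.06 rad and linear speed of pin below 0.01 m/s and contact force between the fingers and pin below 0.1 N); the robot touches nothing.
It fails at once if the pin is forced: more than 40 N between the pin and the caddy (with its lug and tongue) (contact force between pin and caddy above 40 N).
It fails at once if a bystander (tray, container, board, spoon, mug or jar) is shifted by more than 20 mm (distance of any of bento, container, board, spoon, mug, jar from where it was at the start of the episode above 0.02 m).
It also fails if it takes over 61 s, if anything falls off the work surface, if the arm or the gripper's body presses on something with over 40 N, if the wrist force passes 120 N, or if a joint passes its speed limit or range.

### The arm

A 7-joint arm with a two-finger parallel gripper is mounted at the origin on the work surface. World frame = base frame: x ahead of the robot, y to its left, z up, the work surface at z = 0. Lengths are in m, angles in rad, forces in N, time in s.
With the tool pointing down it reaches from about 0.4 to 0.85 m from the base axis. Payload 4.4 kg.
Tool frame: the origin (TCP) lies on the centre line of the jaws, within the pads' length; the fingertips stand 19 mm ahead of it and the grasp point (between the pads) is the TCP (robot.tcp_to_tips is the distance from the TCP to the fingertips, in m); z points along the fingers, x is the direction in which the jaws open and shut, and the axes are right-handed (so a half turn about z gives the same grasp; the last joint's range is limited). The gripper opens to 94 mm and grips with 3 to 60 N. Pads are 16 mm wide; open, the fingers measure 119 mm over their backs; the gripper's body (75 mm by 177 mm) begins 78 mm behind the grasp point.
Start: joints at [1.172, 0.628, 0.038, 1.517, -0.027, 0.996, -0.02], TCP at [0.212, -0.614, 0.224] pointing down, gripper open.
Joint ranges: [-3.06, 3.06], [-0.37, 2.12], [-1.25, 1.32], [0.18, 2.47], [-1.1, 4.24], [0.23, 1.98], [-2.94, 2.94]. Speed limits (rad/s): [2.57, 2.57, 3.14, 3.14, 3.14, 3.14, 3.14].

### API

Orientations are given as a 3x3 rotation matrix whose columns are the frame's x, y, z axes.
In Python, from station import robot gives the robot as it stands. The module is installed in compiled form; this text tells all that it offers.
- The arm moves only by the shell command python3 -m crank 'ROWS' [OPENING]. ROWS is JSON, a list of rows, each a list of 2 entries, a list of its own where there are three numbers: the shift along the tool's x, y, z in m, then the turn about the tool's z in degrees. A call has 1 to 5 rows; each row is the pose to reach, as a shift and turn from the pose commanded when the call began, along the tool's axes at that moment; what a row does not reach only later rows make up. A row lasts 1/8 s, in which the tool goes at most 62.5 mm and 10.7 degrees, less where a joint would pass 70% of its speed; a pose out of reach is approached as far as the arm can. A call with a gripper value outside its range is refused whole. OPENING is the opening in per cent of the stroke, from 0 (shut) to 100 (fully open), set as the call begins (- or left out, the last holds). The fingers move at their own pace and stop on an object; the grip force is fixed at half the most. Time passes only in rows, so rows that repeat a pose let the fingers close. It gives the time, the measured TCP pose, the force and the opening at its end, in the units of the state.
- robot.sense(): the state, without advancing time (a new reading comes with each control period).
- robot.camera(name): name is "scene" or "top" or "wrist"; returns the picture (384x512x3 uint8, blue, green, red); there is no depth.
- robot.camera_model(name): a dict with "fx", "fy", "cx", "cy" (pixels), "world_to_cam" (4x4, takes a point from world to camera coordinates). Camera axes: x right, y down, z forward; pixel columns grow to the right and rows downward; lengths in m; the calibration is good to about 2 mm. A picture is of the moment at which its call begins: read the wrist's pose just before it. camera_model takes no time and is no camera call; for the wrist camera it gives the pose at the moment of the call.
- robot.job_done(): hands the job in, once; it reports no verdict.
The state is a dict: "clock": time; "joints": joint angles; "qd": joint speeds; "tau": joint torques, N m; "ee_pos": TCP position; "tcp_rot": TCP orientation; "wrist_force": force on the tool from outside, world axes, zero at the start; "ft_torque": the same for the moment, N m; "grip_width": opening from 0.0 (shut) to 1.0 (fully open).
Only numpy, scipy, OpenCV 4.12 (cv2) and the standard library are available. Lean on these libraries where they do the work, as an engineer would, in place of code of your own. Each camera call takes 0.05 s, during which the arm holds its last target. There are 200 camera calls.

## Working session

There is one attempt and no reset: what is moved stays moved. The work goes in short steps, Python scripts to look and compute and a shell command to move; the robot and the scene stay as the last step left them, time stands still between calls to the robot, and variables do not carry over. Pictures are saved under pics/ and viewed, about 8 in all and at most 12, crops included, and the job is handed in when it is done.

```bash
mkdir -p pics; cat > h.py <<'E'
from station import robot
import numpy as np, cv2
def save(n,f,crop=None,s=1):
    im=robot.camera(n).copy()
    if crop: im=im[crop[1]:crop[3],crop[0]:crop[2]]
    if s!=1: im=cv2.resize(im,None,fx=s,fy=s,interpolation=cv2.INTER_CUBIC)
    cv2.imwrite('pics/'+f,im)
def at_z(m,u,v,z):
    T=np.array(m['world_to_cam']);R,t=T[:3,:3],T[:3,3]
    c=-R.T@t;d=R.T@np.array([(u-m['cx'])/m['fx'],(v-m['cy'])/m['fy'],1]);return c+d*(z-c[2])/d[2]
def pix(m,p):
    T=np.array(m['world_to_cam']);q=T[:3,:3]@p+T[:3,3];return [m['fx']*q[0]/q[2]+m['cx'],m['fy']*q[1]/q[2]+m['cy']]
E
python3 - <<'E'
from h import *
a=robot.camera('top');cv2.imwrite('pics/top.png',cv2.resize(a,(800,600)))
b=robot.camera('scene');cv2.imwrite('pics/scene.png',cv2.resize(b,(800,600)))
s=robot.sense();print(s)
for n in('top','scene','wrist'):
  m=robot.camera_model(n);print(n,m)
E
```

```text
{'clock': 0.1, 'joints': array([ 1.17222763,  0.62922086,  0.03845232,  1.51824845, -0.02696365,
        0.99631323, -0.01999644]), 'qd': array([ 7.31656025e-05, -3.78084309e-03,  7.26088643e-04, -3.53563081e-03,
        1.68711577e-03,  8.74111461e-04,  6.76056475e-04]), 'tau': array([ 3.11284675e-03, -5.50786865e+01,  1.14755943e+00, -1.87116498e+01,
       -5.21525752e-02,  1.91945530e-02,  7.15838132e-05]), 'ee_pos': array([ 0.2121611 , -0.61380589,  0.2236737 ]), 'tcp_rot': array([[ 3.26677292e-01, -9.45135755e-01, -5.92807631e-04],
       [-9.45134464e-01, -3.26677826e-01,  1.56318747e-03],
       [-1.67108148e-03,  4.96250714e-05, -9.99998603e-01]]), 'wrist_force': array([-0.68122998, -0.40449179,  0.5768318 ]), 'ft_torque': array([0.00599016, 0.04465075, 0.07152144]), 'grip_width': 0.9954545900584855}
top {'fx': 379.79497982850984, 'fy': 379.79497982850984, 'cx': 254.13097356809172, 'cy': 192.40438717958767, 'world_to_cam': array([[-0.01127464, -0.9997976 , -0.01666252,  0.00866866],
       [-0.99739416,  0.01243191, -0.07106579,  0.52815662],
       [ 0.07125856,  0.01581786, -0.99733245,  1.08667173],
       [ 0.        ,  0.        ,  0.        ,  1.        ]])}
scene {'fx': 442.35997121924515, 'fy': 442.35997121924515, 'cx': 257.41880071063736, 'cy': 185.5731139153961, 'world_to_cam': array([[-0.14628144,  0.98915007,  0.01356045,  0.09342643],
       [ 0.76375824,  0.12163992, -0.63393776, -0.32133274],
       [-0.62870907, -0.08237642, -0.77326517,  1.57901115],
       [ 0.        ,  0.        ,  0.        ,  1.        ]])}
wrist {'fx': 299.80321840783404, 'fy': 299.80321840783404, 'cx': 256.86894574582243, 'cy': 195.17773346734234, 'world_to_cam': array([[ 0.32678169, -0.94509819, -0.00177059, -0.64940118],
       [-0.91893261, -0.31817123,  0.23308781, -0.02499814],
       [-0.22085422, -0.07454177, -0.97245408,  0.3898612 ],
       [ 0.        ,  0.        ,  0.        ,  1.        ]])}
```

View pics/top.png

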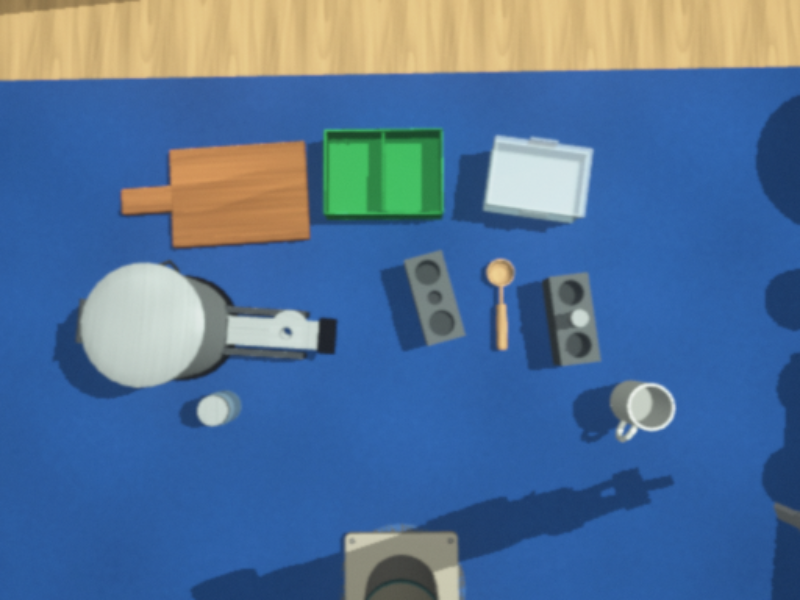

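View pics/scene.png

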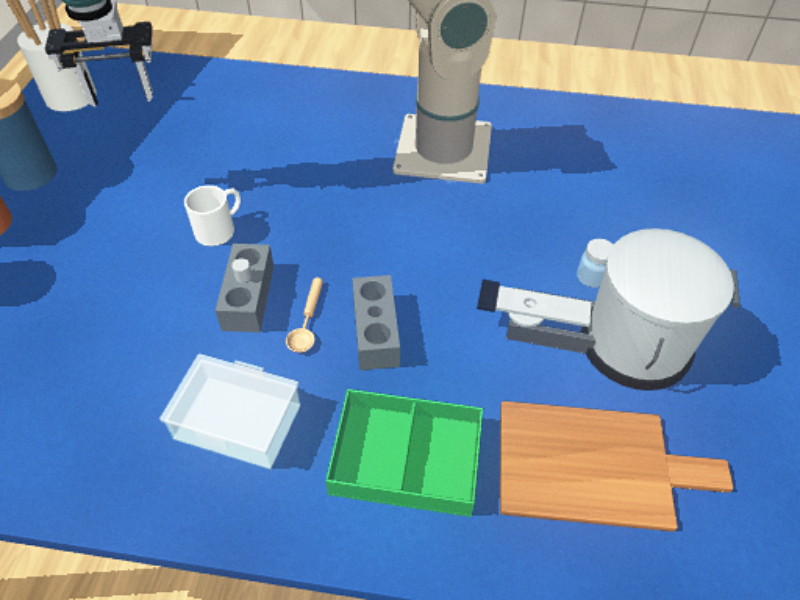

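The top view shows the pin head at about (579,318) and the tongue hole at (287,331), both at 800-px scale. The lug flange shows as a circle sticking out past the tongue. In the scene view the pin is at (241,268) and the hole at (530,303).

```bash
python3 - <<'E'
from h import *
t=robot.camera_model('top');s=robot.camera_model('scene');k=.64
P=lambda m,u,v,z:print(np.round(at_z(m,u*k,v*k,z),4))
print('pin');P(t,579.5,318,.092);P(s,241,264,.092)
print('mouldA cups');P(t,571,292,.06);P(t,578,345,.06)
print('hole');P(t,287,331,.062);P(s,530,303,.062)
print('padend');P(t,319,335,.066);print('caddy');P(t,143,325,.213)
print('bear tongue edges');P(t,228,316,.062);P(t,228,345,.062);P(t,305,319,.062);P(t,305,350,.062)
E
```

```text
pin
[ 0.489  -0.3135  0.092 ]
[ 0.4866 -0.3133  0.092 ]
mouldA cups
[ 0.5369 -0.3092  0.06  ]
[ 0.4423 -0.3185  0.06  ]
hole
[0.4731 0.1993 0.062 ]
[0.4701 0.202  0.062 ]
padend
[0.4653 0.1413 0.066 ]
caddy
[0.4816 0.3914 0.213 ]
bear tongue edges
[0.5013 0.3056 0.062 ]
[0.4493 0.3051 0.062 ]
[0.4942 0.167  0.062 ]
[0.4389 0.167  0.062 ]
```

```bash
python3 -m crank '[[[-0.028,-0.053,0],-10],[[-0.056,-0.106,0],-20],[[-0.084,-0.158,0],-30],[[-0.112,-0.21,0],-40],[[-0.14,-0.262,0],-50]]'
python3 - <<'E'
from h import *
s=robot.sense();R=s['tcp_rot'];print(s['ee_pos'],R,R.T@(np.array([.488,-.3133,.22])-s['ee_pos']))
E
```

```text
clock: 0.72
ee_pos: [0.4152, -0.3948, 0.2243]
tcp_rot: [[0.936, -0.352, -0.0], [-0.352, -0.936, 0.0], [-0.0, -0.0, -1.0]]
wrist_force: [0.5, -0.1, 0.4]
grip_width: 1.005
[ 0.4151854  -0.39483347  0.22429918] [[ 9.35979456e-01 -3.52054553e-01 -2.21258708e-04]
 [-3.52054518e-01 -9.35979478e-01  1.83672227e-04]
 [-2.71756254e-04 -9.40183034e-05 -9.99999959e-01]] [ 0.03944991 -0.10194796  0.00429804]
```

```bash
python3 -m crank '[[[0.02,-0.052,0.01],-10],[[0.039,-0.102,0.02],-20.6],[[0.039,-0.102,0.02],-20.6],[[0.039,-0.102,0.02],-20.6]]'
python3 - <<'E'
from h import *
s=robot.sense();m=robot.camera_model('wrist');print(s['ee_pos'],s['tcp_rot'],s['wrist_force'])
print(pix(m,np.array([.488,-.3133,.092])),m)
save('wrist','w1.png',None,1.5)
import json;json.dump({k:(v.tolist() if hasattr(v,'tolist') else v) for k,v in m.items()},open('w1.json','w'))
E
```

```text
clock: 1.23
ee_pos: [0.4864, -0.3158, 0.2041]
tcp_rot: [[1.0, -0.007, -0.001], [-0.007, -1.0, -0.0], [-0.001, 0.0, -1.0]]
wrist_force: [-0.3, -1.1, 0.1]
grip_width: 1.005
[ 0.48640078 -0.31576438  0.20413612] [[ 9.99973720e-01 -7.13659633e-03 -1.27613971e-03]
 [-7.13708654e-03 -9.99974458e-01 -3.79991934e-04]
 [-1.27339527e-03  3.89089867e-04 -9.99999114e-01]] [-0.3028039  -1.0562192   0.05002801]
[np.float64(259.23173634832693), np.float64(194.0839041968169)] {'fx': 299.80321840783404, 'fy': 299.80321840783404, 'cx': 256.86894574582243, 'cy': 195.17773346734234, 'world_to_cam': array([[ 0.99997302, -0.00704109, -0.00209479, -0.48779599],
       [-0.00635995, -0.97250109,  0.23281149, -0.32401996],
       [-0.00367643, -0.23279188, -0.97251963,  0.2979999 ],
       [ 0.        ,  0.        ,  0.        ,  1.        ]])}
```

View pics/w1.png

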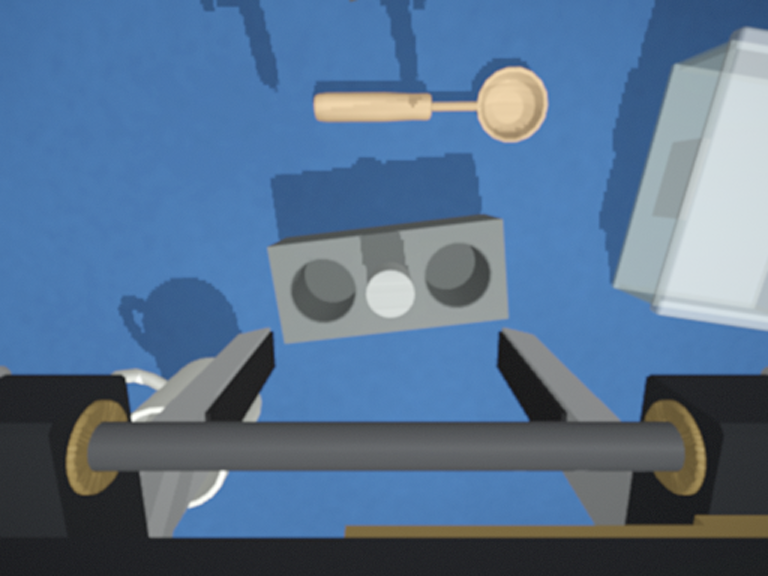

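```bash
python3 -m crank '[[[0.002,-0.001,0.05],0],[[0.002,-0.001,0.1],0],[[0.002,-0.001,0.121],0],[[0.002,-0.001,0.121],0]]' 55
python3 -m crank '[[[0,0,0],0],[[0,0,0],0],[[0,0,0],0],[[0,0,0],0],[[0,0,0],0]]' 0
```

```text
clock: 1.78
ee_pos: [0.487, -0.3152, 0.0821]
tcp_rot: [[1.0, -0.009, -0.003], [-0.009, -1.0, 0.001], [-0.003, -0.001, -1.0]]
wrist_force: [-0.3, 0.4, 0.1]
grip_width: 0.613
clock: 2.4
ee_pos: [0.4896, -0.3147, 0.0846]
tcp_rot: [[1.0, -0.006, 0.001], [-0.006, -1.0, -0.001], [0.001, 0.001, -1.0]]
wrist_force: [-0.9, -0.3, 5.8]
grip_width: 0.309
```

```bash
python3 -m crank '[[[0,0,-0.01],0],[[0,0,-0.05],0],[[0,0,-0.1],0],[[0,0,-0.13],0],[[0,0,-0.13],0]]'
python3 - <<'E'
from h import *
s=robot.sense();R=s['tcp_rot'];print(s['ee_pos'],s['grip_width'],R.T@(np.array([.4715,.2005,.0])-s['ee_pos']))
t=robot.camera('top');w=robot.camera('wrist')
cv2.imwrite('pics/g.png',np.hstack([cv2.resize(w[100:356,130:386],(400,400)),cv2.resize(robot.camera('scene')[60:260,60:260],(400,400))]))
E
```

```text
clock: 3.02
ee_pos: [0.4905, -0.3146, 0.216]
tcp_rot: [[1.0, -0.006, 0.004], [-0.006, -1.0, -0.003], [0.005, 0.003, -1.0]]
wrist_force: [-0.0, -0.2, -2.4]
grip_width: 0.313
[ 0.49052021 -0.31464961  0.21598202] 0.31283818955764153 [-0.02297934 -0.51558131  0.21456231]
```

View pics/g.png

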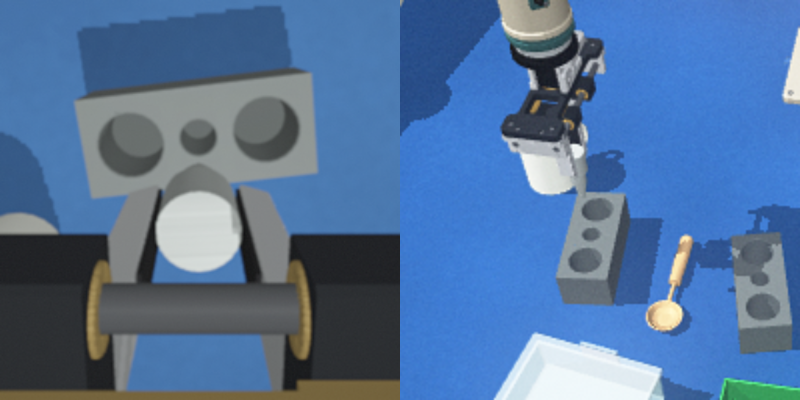

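```bash
python3 -m crank '[[[-0.003,-0.06,0],0],[[-0.006,-0.12,0],0],[[-0.009,-0.18,0],0],[[-0.012,-0.24,0],0],[[-0.015,-0.3,0],0]]' >/dev/null
python3 -m crank '[[[-0.002,-0.06,0],0],[[-0.004,-0.115,0],0],[[-0.004,-0.115,0],0],[[-0.004,-0.115,0],0]]'
python3 - <<'E'
from h import *
s=robot.sense();R=s['tcp_rot'];m=robot.camera_model('wrist');print(s['ee_pos'],s['wrist_force'])
print(pix(m,np.array([.4715,.2005,.062])),m)
im=robot.camera('wrist');cv2.imwrite('w2raw.png',im)
import pickle;pickle.dump(m,open('w2.pkl','wb'))
c=im[40:280,120:420];cv2.imwrite('pics/w2.png',cv2.resize(c,(750,600),interpolation=cv2.INTER_CUBIC))
E
```

```text
clock: 4.3
ee_pos: [0.4716, 0.1003, 0.2122]
tcp_rot: [[1.0, -0.005, -0.003], [-0.005, -1.0, -0.001], [-0.003, 0.001, -1.0]]
wrist_force: [-0.4, -0.3, -1.9]
grip_width: 0.313
[0.47163944 0.10032103 0.21224941] [-0.38734799 -0.25765477 -1.92211772]
[np.float64(257.12620777254386), np.float64(88.0139055744125)] {'fx': 299.80321840783404, 'fy': 299.80321840783404, 'cx': 256.86894574582243, 'cy': 195.17773346734234, 'world_to_cam': array([[ 0.99997984, -0.00523818, -0.0035896 , -0.46996551],
       [-0.00425439, -0.97230504,  0.23367673,  0.07742212],
       [-0.00471422, -0.23365674, -0.97230772,  0.40322403],
       [ 0.        ,  0.        ,  0.        ,  1.        ]])}
```

View pics/w2.png

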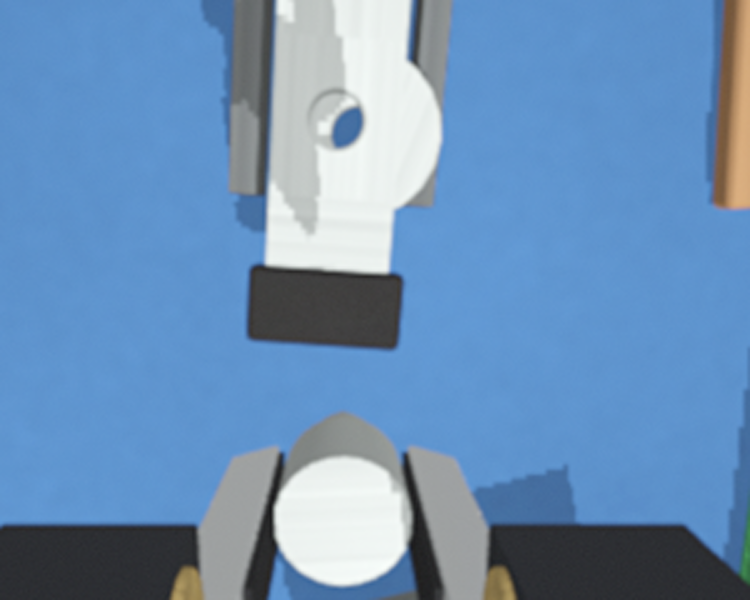

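The tongue hole is at crop (335,120). The lug flange sticks out on the right, with its arc running (412,62) → (441,128) → (398,210), so I can measure the lug's centre.

```bash
python3 - <<'E'
import pickle,numpy as np
from h import at_z
from scipy.optimize import least_squares
m=pickle.load(open('w2.pkl','rb'))
W=lambda p,z:np.array([at_z(m,u/2.5+120,v/2.5+40,z)[:2] for u,v in p])
A=W([(412,62),(430,85),(441,128),(432,170),(415,197),(398,210)],.053)
r=least_squares(lambda c:np.hypot(*(A-c).T)-.034,A.mean(0)-[.03,0]);print('lug',r.x,r.fun*1e3)
r2=least_squares(lambda c:np.hypot(*(A-c[:2]).T)-c[2],[*r.x,.034]);print('free',r2.x)
print('hole',W([(335.5,119.5)],.062), W([(308,119),(363,120),(335,90),(336,149)],.062))
B=W([(331,146),(333,130),(345,112),(360,106)],.053)
r=least_squares(lambda c:np.hypot(*(B-c).T)-.011,B.mean(0)+[.005,-.005]);print('lughole',r.x,r.fun*1e3)
print('edges',W([(267,240),(393,240),(273,30),(408,30)],.062),'pad',W([(250,267),(402,274)],.066))
E
```

```text
lug [0.47756872 0.19618021] [ 0.43311291  0.12597013 -0.35504659 -0.48398441  0.31652412  0.41236266]
free [0.47546964 0.19636932 0.03570711]
hole [[0.4686331  0.20071469]] [[0.45785351 0.20096097]
 [0.47941317 0.20046839]
 [0.46851822 0.21157262]
 [0.46874999 0.18966601]]
lughole [0.47770449 0.19522071] [ 0.68729057 -0.49398759 -0.2740897   0.57313517]
edges [[0.44043891 0.15447272]
 [0.49166147 0.15421194]
 [0.44499158 0.23322799]
 [0.49655245 0.23291851]] pad [[0.43365699 0.14394032]
 [0.49520116 0.1408254 ]]
```

```bash
python3 - <<'E'
import pickle
from h import *
m=pickle.load(open('w2.pkl','rb'))
W=lambda u,v,z:at_z(m,u/2.5+120,v/2.5+40,z)
print('headtop',W(343,521,.2122+.0074),'shoulder-ish tip',W(344,417,.1356))
for i in range(3):
  s=robot.sense();print(s['ee_pos'],s['tcp_rot'][:,2],s['wrist_force'],s['ft_torque']);robot.camera('top')
E
```

```text
headtop [0.4714703  0.10039375 0.2196    ] shoulder-ish tip [0.4715866  0.10035659 0.1356    ]
[0.47188515 0.09949785 0.2124251 ] [-0.0024238  -0.00134821 -0.99999615] [ 0.10698799 -0.73223924 -1.86951986] [-0.00866666 -0.07397938 -0.03306331]
[0.4721776  0.09920304 0.21267997] [-0.00179958 -0.00119006 -0.99999767] [-0.28104286 -0.11471528 -1.99883765] [-0.017973   -0.07905298 -0.0007304 ]
[0.47234396 0.09917317 0.21286165] [-1.34982421e-03 -9.50816350e-04 -9.99998637e-01] [ 0.50334671 -0.87427995 -0.70377359] [-0.00636155 -0.09294815 -0.01184564]
```

```bash
python3 -m crank '[[[0.001,-0.05,0],0],[[0.001,-0.099,0],0],[[0.001,-0.099,0.03],0],[[0.001,-0.099,0.06],0],[[0.001,-0.099,0.06],0]]' >/dev/null
python3 -m crank '[[[0,0,0],0],[[0,0,0],0]]'
python3 - <<'E'
from h import *
a=[]
for i in range(4):
  robot.camera('top');s=robot.sense();a.append(np.r_[s['ee_pos'],s['wrist_force']])
print(np.round(a,4))
s=robot.sense();print(s['tcp_rot'])
m=robot.camera_model('wrist');im=robot.camera('wrist');c=im[120:280,157:357];cv2.imwrite('pics/w3.png',cv2.resize(c,(750,600),interpolation=cv2.INTER_CUBIC))
E
```

```text
clock: 5.38
ee_pos: [0.4751, 0.2, 0.1547]
tcp_rot: [[1.0, -0.007, 0.002], [-0.007, -1.0, 0.001], [0.002, -0.001, -1.0]]
wrist_force: [0.8, 0.3, -1.5]
grip_width: 0.313
[[ 0.475   0.2001  0.1546 -0.7962  0.5971 -1.8   ]
 [ 0.4748  0.2001  0.1545  0.0443 -0.449  -1.7975]
 [ 0.4746  0.2     0.1543  0.2402 -0.3808 -1.4509]
 [ 0.4745  0.2     0.1541  0.6756 -0.2236 -2.5197]]
[[ 9.99980449e-01 -6.13478435e-03  1.21046103e-03]
 [-6.13533719e-03 -9.99981076e-01  4.53535082e-04]
 [ 1.20765578e-03 -4.60952802e-04 -9.99999165e-01]]
```

View pics/w3.png

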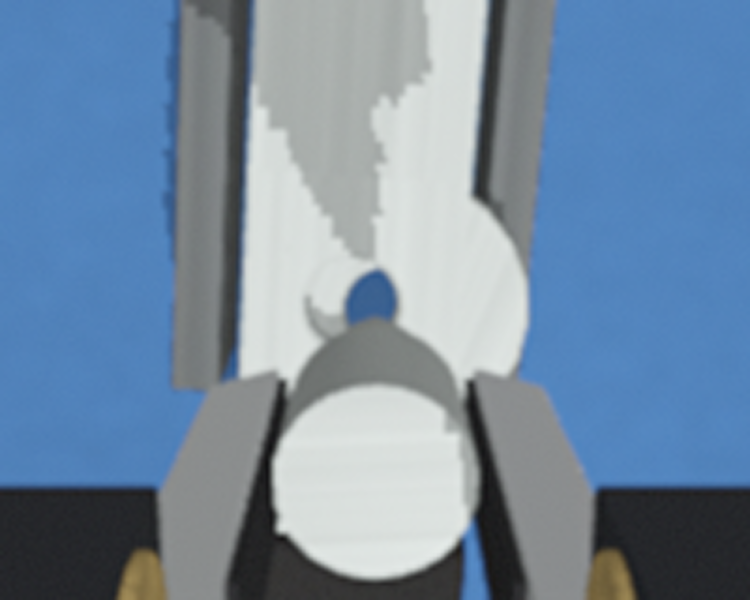

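```bash
python3 -m crank '[[[-0.001,0.0015,0.006],0],[[-0.001,0.0015,0.012],0],[[-0.001,0.0015,0.018],0],[[-0.001,0.0015,0.022],0],[[-0.001,0.0015,0.022],0]]'
python3 -m crank '[[[0,0,0.002],0],[[0,0,0.004],0],[[0,0,0.006],0],[[0,0,0.006],0],[[0,0,0.006],0]]'
```

```text
clock: 6.25
ee_pos: [0.4729, 0.1984, 0.1311]
tcp_rot: [[1.0, -0.006, -0.001], [-0.006, -1.0, -0.0], [-0.001, 0.0, -1.0]]
wrist_force: [0.0, -1.0, -1.5]
grip_width: 0.313
clock: 6.88
ee_pos: [0.4732, 0.1985, 0.1255]
tcp_rot: [[1.0, -0.006, 0.0], [-0.006, -1.0, 0.0], [0.0, -0.0, -1.0]]
wrist_force: [-0.1, -1.1, -2.2]
grip_width: 0.313
```

```bash
python3 -m crank '[[[0.001,0.0005,0],0],[[0.002,0.001,0],0],[[0.003,0.0015,0],0],[[0.004,0.002,0],0],[[0.004,0.002,0],0]]'
python3 -m crank '[[[0,0,0.001],0],[[0,0,0.002],0],[[0,0,0.003],0],[[0,0,0.004],0],[[0,0,0.004],0]]'
```

```text
clock: 7.5
ee_pos: [0.4756, 0.1974, 0.1254]
tcp_rot: [[1.0, -0.005, -0.002], [-0.005, -1.0, 0.001], [-0.002, -0.001, -1.0]]
wrist_force: [-5.1, 1.4, 0.6]
grip_width: 0.314
clock: 8.12
ee_pos: [0.4757, 0.1978, 0.1214]
tcp_rot: [[1.0, -0.005, -0.002], [-0.005, -1.0, 0.001], [-0.002, -0.001, -1.0]]
wrist_force: [-4.8, 3.0, 0.6]
grip_width: 0.314
```

```bash
python3 -m crank '[[[0.001,0.001,0],0],[[0.002,0.0015,0],0],[[0.003,0.002,0],0],[[0.003,0.002,0.001],0],[[0.003,0.002,0.002],0]]'
python3 -m crank '[[[0,0,0.001],0],[[0,0,0.002],0],[[0,0,0.003],0],[[0,0,0.004],0],[[0,0,0.004],0]]'
```

```text
clock: 8.75
ee_pos: [0.4791, 0.1968, 0.1198]
tcp_rot: [[1.0, -0.004, -0.001], [-0.004, -1.0, 0.003], [-0.001, -0.003, -1.0]]
wrist_force: [-5.8, 4.0, 3.0]
grip_width: 0.31
clock: 9.38
ee_pos: [0.4793, 0.1971, 0.1158]
tcp_rot: [[1.0, -0.004, -0.0], [-0.004, -1.0, 0.003], [-0.0, -0.003, -1.0]]
wrist_force: [-4.2, 5.0, 0.9]
grip_width: 0.314
```

```bash
python3 -m crank '[[[0,0.0015,0],0],[[-0.0005,0.0015,0.001],0],[[-0.0005,0.0015,0.002],0],[[-0.0005,0.0015,0.003],0],[[-0.0005,0.0015,0.004],0]]'
python3 -m crank '[[[0,0,0.001],0],[[0,0,0.002],0],[[0,0,0.003],0],[[0,0,0.003],0],[[0,0,0.003],0]]'
```

```text
clock: 10.0
ee_pos: [0.4789, 0.1959, 0.112]
tcp_rot: [[1.0, -0.004, 0.0], [-0.004, -1.0, 0.004], [0.0, -0.004, -1.0]]
wrist_force: [-5.1, 5.7, 4.1]
grip_width: 0.315
clock: 10.62
ee_pos: [0.4789, 0.1957, 0.1089]
tcp_rot: [[1.0, -0.004, -0.0], [-0.004, -1.0, 0.004], [-0.0, -0.004, -1.0]]
wrist_force: [-4.8, 5.4, 1.6]
grip_width: 0.316
```

```bash
python3 -m crank '[[[0,0,0.001],0],[[0,0,0.002],0],[[0,0,0.003],0],[[0,0,0.004],0],[[0,0,0.004],0]]'
python3 -m crank '[[[0,0,0.001],0],[[0,0,0.002],0],[[0,0,0.002],0]]'
```

```text
clock: 11.25
ee_pos: [0.4787, 0.1956, 0.1046]
tcp_rot: [[1.0, -0.004, -0.001], [-0.004, -1.0, 0.003], [-0.001, -0.003, -1.0]]
wrist_force: [-4.8, 5.2, 0.1]
grip_width: 0.315
clock: 11.62
ee_pos: [0.4786, 0.1956, 0.1026]
tcp_rot: [[1.0, -0.004, -0.001], [-0.004, -1.0, 0.003], [-0.001, -0.003, -1.0]]
wrist_force: [-4.8, 4.7, -1.0]
grip_width: 0.313
```

```bash
python3 -m crank '[[[0,0,0.001],0],[[0,0,0.002],0],[[0,0,0.002],0]]'
python3 -m crank '[[[0,0,0.001],0],[[0,0,0.002],0],[[0,0,0.002],0]]'
```

```text
clock: 12.0
ee_pos: [0.4787, 0.1956, 0.1006]
tcp_rot: [[1.0, -0.004, -0.001], [-0.004, -1.0, 0.003], [-0.001, -0.003, -1.0]]
wrist_force: [-4.4, 5.3, -0.3]
grip_width: 0.313
clock: 12.38
ee_pos: [0.4786, 0.1956, 0.0986]
tcp_rot: [[1.0, -0.004, -0.001], [-0.004, -1.0, 0.003], [-0.001, -0.003, -1.0]]
wrist_force: [-3.6, 5.6, 0.2]
grip_width: 0.317
```

```bash
python3 -m crank '[[[0,0,0.001],0],[[0,0,0.002],0],[[0,0,0.003],0],[[0,0,0.003],0]]'
python3 -m crank '[[[0,0,0.001],0],[[0,0,0.002],0],[[0,0,0.003],0],[[0,0,0.004],0],[[0,0,0.004],0]]'
```

```text
clock: 12.88
ee_pos: [0.4786, 0.1957, 0.0956]
tcp_rot: [[1.0, -0.004, -0.001], [-0.004, -1.0, 0.003], [-0.001, -0.003, -1.0]]
wrist_force: [-5.1, 5.6, 0.0]
grip_width: 0.313
clock: 13.5
ee_pos: [0.4786, 0.1957, 0.0916]
tcp_rot: [[1.0, -0.004, -0.001], [-0.004, -1.0, 0.003], [-0.001, -0.003, -1.0]]
wrist_force: [-4.3, 6.1, -0.5]
grip_width: 0.313
```

```bash
python3 -m crank '[[[0,0,0.001],0],[[0,0,0.002],0],[[0,0,0.003],0],[[0,0,0.004],0],[[0,0,0.004],0]]'
python3 -m crank '[[[0,0,0.0005],0],[[0,0,0.001],0],[[0,0,0.0015],0],[[0,0,0.0015],0]]'
```

```text
clock: 14.12
ee_pos: [0.4786, 0.1958, 0.0876]
tcp_rot: [[1.0, -0.004, -0.001], [-0.004, -1.0, 0.003], [-0.001, -0.003, -1.0]]
wrist_force: [-5.0, 5.9, -0.2]
grip_width: 0.311
clock: 14.62
ee_pos: [0.4786, 0.1959, 0.0867]
tcp_rot: [[1.0, -0.003, -0.0], [-0.003, -1.0, 0.003], [-0.0, -0.003, -1.0]]
wrist_force: [-6.3, 5.2, 4.9]
grip_width: 0.313
```

```bash
python3 -m crank '[[[-0.0005,-0.0005,0.001],0],[[-0.001,-0.001,0.001],0],[[-0.001,-0.001,0.001],0]]'
python3 -m crank '[[[0,0,-0.0005],0],[[0,0,-0.0005],0],[[0,0,-0.0005],0],[[0,0,-0.0005],0]]' 65
python3 -m crank '[[[0,0,-0.01],0],[[0,0,-0.04],0],[[0,0,-0.08],0],[[0,0.05,-0.1],0],[[0,0.1,-0.12],0]]'
python3 -m crank '[[[0,0,0],0],[[0,0,0],0],[[0,0,0],0]]'
python3 - <<'E'
from h import *
m=robot.camera_model('wrist');im=robot.camera('wrist')
c=im[0:240,120:420];cv2.imwrite('pics/e1.png',cv2.resize(c,(400,320)))
p=robot.camera('scene')[165:225,290:390];q=cv2.resize(p,(400,240),interpolation=cv2.INTER_CUBIC)
q=cv2.copyMakeBorder(q,0,80,0,0,cv2.BORDER_CONSTANT)
cv2.imwrite('pics/e.png',np.hstack([cv2.imread('pics/e1.png'),q]))
sm=robot.camera_model('scene')
print('headtop home pred wrist',pix(m,np.array([.4780,.1957,.094])),'scene home',pix(sm,np.array([.478,.1957,.094])),m)
E
```

```text
clock: 15.0
ee_pos: [0.4785, 0.1961, 0.0865]
tcp_rot: [[1.0, -0.004, 0.001], [-0.004, -1.0, 0.002], [0.001, -0.002, -1.0]]
wrist_force: [-5.6, 3.7, 12.9]
grip_width: 0.312
clock: 15.5
ee_pos: [0.4788, 0.1937, 0.0853]
tcp_rot: [[1.0, -0.006, 0.0], [-0.006, -1.0, -0.0], [0.0, 0.0, -1.0]]
wrist_force: [0.1, -0.2, 0.3]
grip_width: 0.647
clock: 16.12
ee_pos: [0.4782, 0.0932, 0.207]
tcp_rot: [[1.0, -0.004, 0.002], [-0.004, -1.0, 0.0], [0.002, -0.0, -1.0]]
wrist_force: [0.7, -0.1, -0.5]
grip_width: 0.649
clock: 16.5
ee_pos: [0.4777, 0.0955, 0.2053]
tcp_rot: [[1.0, -0.003, -0.001], [-0.003, -1.0, 0.001], [-0.001, -0.001, -1.0]]
wrist_force: [0.6, -0.6, -0.5]
grip_width: 0.647
headtop home pred wrist [np.float64(257.44931424967757), np.float64(83.19820100897077)] scene home [np.float64(338.6100507984702), np.float64(188.53232209708878)] {'fx': 299.80321840783404, 'fy': 299.80321840783404, 'cx': 256.86894574582243, 'cy': 195.17773346734234, 'world_to_cam': array([[ 0.99999427, -0.00313898, -0.00126389, -0.47676812],
       [-0.00276065, -0.97277585,  0.2317316 ,  0.07419972],
       [-0.00195688, -0.23172678, -0.97277894,  0.39396849],
       [ 0.        ,  0.        ,  0.        ,  1.        ]])}
```

View pics/e.png

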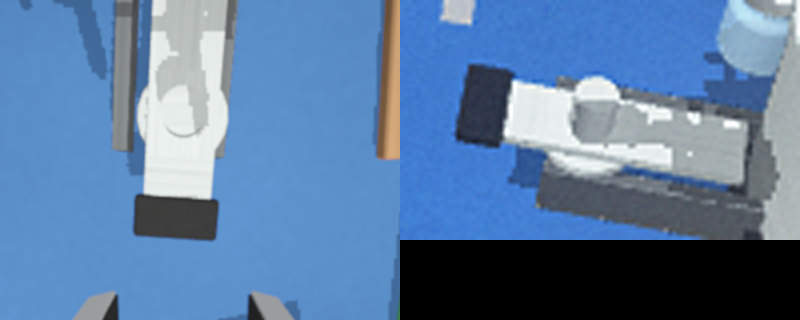

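The pin is home. In the final wrist view the head is at pixel (257,82.5) against (257.4,83.2) predicted for fully seated. The lug now shows evenly on both sides of the tongue, and the arm is clear.

```bash
python3 -c "
from station import robot
print(robot.job_done(), robot.sense()['wrist_force'])"
```

```text
the job is handed in; nothing more can be done
the job is handed in; nothing more can be done
```

The pin is through the tongue and lug with its shoulder on the tongue, released, and the job is handed in at about 16.5 s of the 61 s allowed. No verdict was reported.

- **Approach:** I gripped the pin by its head, lifted it upright out of the mould, and measured both holes from the wrist camera. The lug's round edge and hole were visible and put its hole about 10.4 mm off the tongue's. I lowered the tip between the two hole centres, pushed the tongue across over the lug, and went down in steps of about 1 mm, watching the force.
- **Forces:** Side force stayed around 5–8 N while dragging the tongue. The highest reading was about 13 N upward, in the last press onto the shoulder. These are readings at the end of each move, not continuous.
- **Last checks:**
  - Shoulder contact came at a tool height of 86.7 mm, against 86.6 mm expected for fully home.
  - After release the head's image lay within 1 px of its predicted seated position.
  - The lug showed evenly on both sides of the tongue.
  - The hand was clear, with the wrist force back near zero.
- **Not checked:** I had no direct measurement of the pin's final tilt, or a last photo check that the bystander objects hadn't moved. Nothing in the moves or forces suggested the arm touched any of them.

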